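# Stand the tipped flux bottle up in its lane

## Robot

A 7-joint arm with a two-finger parallel gripper is mounted at the origin on a cart in front of the work surface, level with it; the furniture and walls round the work are solid. World frame = base frame: x ahead of the robot, y to its left, z up, the work surface at z = 0. Lengths are in m, angles in rad, forces in N, time in s.
With the tool pointing down it reaches from about 0.4 to 0.85 m from the base axis. Payload 10.4 kg.
Tool frame: the origin (TCP) lies midway between the tips of the shut fingers; the grasp point (between the pads) lies 19 mm behind it (robot.grip_point_offset is the distance from the TCP to the grasp point, in m); z points along the fingers, y is the line along which they close (so a half turn about z gives the same grasp; the last joint's range is limited). The gripper opens to 87 mm and grips with 3 to 60 N. Pads are 19 mm wide; open, the fingers measure 117 mm over their backs; the gripper's body (75 mm by 190 mm) begins 51 mm behind the grasp point.
Start: joints at [-1.342, 0.332, -0.065, 1.46, 0.022, 1.35, -0.088], TCP at [0.156, 0.605, 0.223] pointing down, gripper open.
Joint ranges: [-2.6, 2.6], [-0.5, 2.12], [-1.47, 1.34], [0.16, 2.42], [-1.27, 4.41], [0.06, 2.06], [-2.6, 2.6]. Speed limits (rad/s): [2.22, 2.22, 2.79, 2.79, 3.14, 3.14, 3.14].

## Interface

Orientations are given as a unit quaternion [w, x, y, z].
In Python, from cell import robot, get_image, camera_params, finder gives the robot as it stands. The module is installed in compiled form; this text tells all that it offers.
- The arm moves only by the shell command python3 -m jog 'ROWS' [FORCE]. ROWS is JSON, a list of rows, each an object of numbers: "dx", "dy", "dz": the shift along the tool's x, y, z in mm; "twist": the turn about the tool's z in rad; "hand": the opening, from 0 (shut) to 1 (fully open). In form: [{"dx": .., "dy": .., "dz": .., "twist": .., "hand": ..}, ...]. A call has 1 to 10 rows; each row shifts and turns the commanded pose from where the row before left it, along the tool's axes as they then stand; what a row does not reach is not made up. A row lasts 1/10 s, in which the tool goes at most 50 mm and 8.59 degrees, less where a joint would pass 70% of its speed; a pose out of reach is approached as far as the arm can. A call with a gripper value outside its range is refused whole. The fingers move at their own pace and stop on an object; FORCE is the grip in N (left out, the last holds). Time passes only in rows, so rows that do not move let the fingers close. It gives the time, the measured TCP pose, the force, the opening and the grip force at its end, in the units of the state.
- robot.sense(): the state, without advancing time (a new reading comes with each control period).
- get_image(name): name is "scene" or "top"; returns the picture (480x640x3 uint8, red, green, blue); there is no depth.
- camera_params(name): a dict with "fx", "fy", "cx", "cy" (pixels), "world_from_camera" (4x4, takes a point from camera to world coordinates). Camera axes: x right, y down, z forward; pixel columns grow to the right and rows downward; lengths in m; the calibration is good to about 2 mm. A picture is of the moment at which its call begins. camera_params takes no time and is no camera call.
- robot.job_done(): hands the job in; it is judged then, once.
Trained networks look in the newest picture that a camera, given by its name, has taken for a name from the list of things; names that differ only in an ending like _2 or _b are one class to them, and where a whole thing is asked for, a point or a joint stands for the part that bears it (a point fixed in the world has none). Each returns a list of dicts, best first, with "p" (0 to 1); they miss things now and then, are a little off and sometimes report something else, mostly with a low value. They report only what shows in the picture. A call takes as long as a camera call. They do not tell look-alikes from the thing itself.
- finder.trace(camera, thing): "pixels" (480x640 bool, what is visible of it) and "pixel" ([column, row] in pixels, amid what is visible of it).
- finder.pinpoint(camera, thing): "pixel" ([column, row] in pixels: a listed point, or the origin of a listed thing).
The state is a dict: "time": time; "q": joint angles; "qvel": joint speeds; "joint_torque": joint torques, N m; "tcp_pos": TCP position; "ee_rot": TCP orientation; "force": force on the tool from outside, world axes, zero at the start; "ft_torque": the same for the moment, N m; "width": opening from 0.0 (shut) to 1.0 (fully open); "gripper_force": force on a finger pad.
Only numpy, scipy, OpenCV 4.12 (cv2) and the standard library are available. Lean on these libraries where they do the work, as an engineer would, in place of code of your own. Each camera call takes 0.05 s, during which the arm holds its last target. There are 200 camera calls.

## Task

One of the three flux bottles in the shallow tray has fallen over. Stand it upright again on the tray floor, in line with its two standing neighbours and midway between them, and let go; do not disturb the two standing bottles or the battery lying behind the tray.

Things in the scene. Friction and masses are not known exactly. Their poses are not given: they have to be found in the camera images.
- lane: Shallow dark steel tray fixed on the desk, 140 mm (its own x) by 400 mm (its own y, the direction of the lane, running roughly left-right as the robot sees it). Floor 3 mm thick, so bottles stand 3 mm above the desk; rim 7 mm high above the desk and 3 mm thick all round. Origin at the centre of the tray's underside, z up.
- bottle_down: The fallen amber bottle with white cap, lying between the standing ones, cap towards tray +y (left), up to 20 degrees askew; lying, its axis is 21 mm above the desk. 94 mm tall: round body 37 mm across to 68 mm above the foot (straight to 50), cap 20 mm across to 84, then an 8 mm nozzle. 0.08-0.16 kg. Origin: centre of its foot; its z runs from foot to nozzle and must end up vertical.
- bottle_left: A bottle of the same kind standing upright in the lane, about 165 mm from the tray's centre towards its left (+y) end. Origin at the centre of its foot, z up. Leave it standing.
- bottle_right: A bottle of the same kind standing upright in the lane, about 165 mm from the tray's centre towards its right (-y) end. Origin at the centre of its foot, z up. Leave it standing.
- cell: Bystander: a big round battery, green and white, 33 mm in diameter and 60 mm long, lying on the desk behind the right part of the tray (farther from the robot). Origin below its middle on the desk. Leave it.
Not all that is in view belongs to the job. What is shaped like the bottle_left but purple is not meant.

How it is judged:
By the outcome, as a careful person would: the job done as asked, in the order asked, and still so for the second after the job is handed in, with the robot touching nothing.
It also fails if it takes over 40 s, if anything falls off the work surface, if the arm or the gripper's body presses on something with over 40 N, if the wrist force passes 120 N, or if a joint passes its speed limit or range.

## Working session

There is one attempt and no reset: what is moved stays moved. The work goes in short steps, Python scripts to look and compute and a shell command to move; the robot and the scene stay as the last step left them, time stands still between calls to the robot, and variables do not carry over. Pictures are saved under pics/ and viewed, at most 10 in all, crops included, and the job is handed in when it is done.

```bash
mkdir -p pics; cat > h.py <<'E'
import numpy as np, cv2
from cell import robot,get_image,camera_params,finder
def ray(cam,px,z):
    P=camera_params(cam);T=np.array(P["world_from_camera"])
    d=T[:3,:3]@np.array([(px[0]-P["cx"])/P["fx"],(px[1]-P["cy"])/P["fy"],1]);o=T[:3,3]
    return o+d*(z-o[2])/d[2]
def proj(cam,p):
    P=camera_params(cam);T=np.array(P["world_from_camera"]);c=T[:3,:3].T@(np.array(p)-T[:3,3])
    return np.array([P["fx"]*c[0]/c[2]+P["cx"],P["fy"]*c[1]/c[2]+P["cy"]])
E
python3 - <<'E'
from h import *
np.set_printoptions(precision=4,suppress=True)
for c in("scene","top"):
    cv2.imwrite(f"pics/{c}0.png",get_image(c)[:,:,::-1])
    print(c,np.array(camera_params(c)["world_from_camera"])[:3,3])
    for t,z in(("lane",0),("bottle_down",.021),("bottle_left",.003),("bottle_right",.003),("cell",0)):
        for r in finder.pinpoint(c,t)[:4]: print(t,round(r["p"],2),np.round(r["pixel"]),ray(c,r["pixel"],z))
s=robot.sense();print(s)
E
```

```text
scene [0.1413 1.1757 0.6591]
lane 0.64 [348. 262.] [0.5111 0.3241 0.    ]
bottle_down 0.92 [358. 247.] [0.5034 0.2866 0.021 ]
bottle_left 0.75 [347. 354.] [0.3894 0.5825 0.003 ]
bottle_left 0.62 [300. 298.] [0.5386 0.4894 0.003 ]
bottle_right 0.87 [382. 230.] [0.4929 0.1652 0.003 ]
cell 0.68 [314. 209.] [0.6901 0.1534 0.    ]
top [0.3801 0.3614 1.2251]
lane 0.78 [333. 273.] [0.5087 0.3404 0.    ]
bottle_down 0.79 [361. 276.] [0.4998 0.2847 0.021 ]
bottle_left 0.9 [210. 334.] [0.3908 0.5937 0.003 ]
bottle_left 0.79 [263. 264.] [0.5323 0.4848 0.003 ]
bottle_left 0.56 [263. 205.] [0.6553 0.4837 0.003 ]
bottle_right 0.62 [418. 281.] [0.4871 0.1675 0.003 ]
{'time': 0.6, 'q': array([-1.3416,  0.3322, -0.0647,  1.4601,  0.0216,  1.3499, -0.0885]), 'qvel': array([0.0009, 0.0013, 0.0003, 0.0001, 0.0001, 0.0005, 0.0011]), 'joint_torque': array([ -0.0003, -62.2746,   0.0248, -38.9988,  -0.061 ,   0.0319,
         0.    ]), 'tcp_pos': array([0.1557, 0.6053, 0.2226]), 'ee_rot': array([-0.    ,  0.1256,  0.9921,  0.    ]), 'force': array([ 0.3456,  0.0685, -0.7753]), 'ft_torque': array([-0.0019,  0.0091,  0.0128]), 'gripper_force': 0.0, 'width': 1.0014281035469552}
```

View pics/scene0.png

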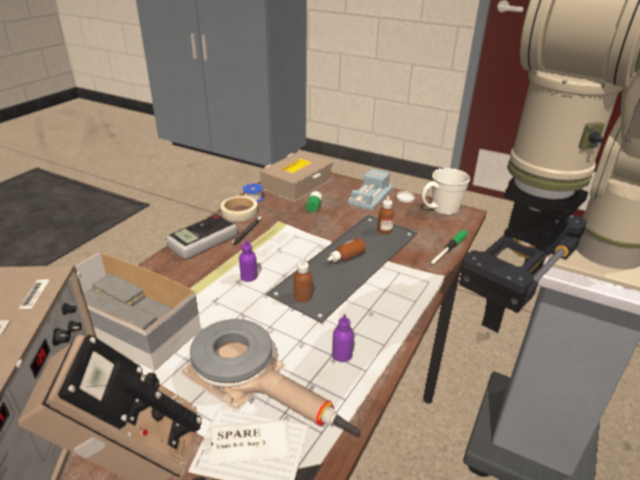

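View pics/top0.png

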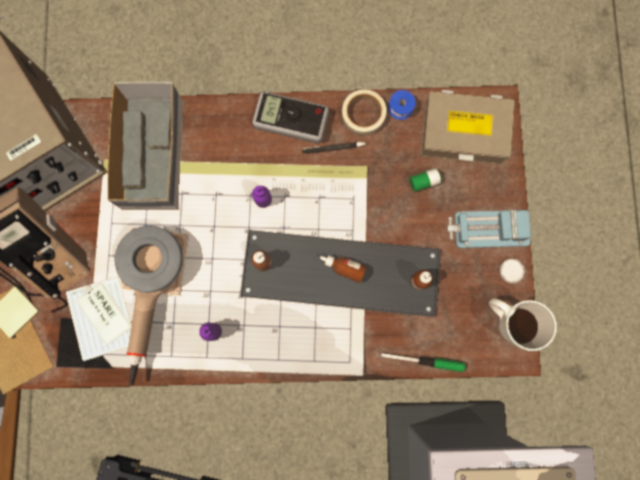

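```bash
cat >> h.py <<'E'
from scipy.optimize import minimize
RINGS=[(0,18.5),(50,18.5),(68,10),(84,10),(84,4),(94,4)]
A=np.linspace(0,2*np.pi,24,endpoint=False)
def sil(cam,foot,ax,S=4):
    ax=np.array(ax)/np.linalg.norm(ax);u=np.cross(ax,[.3,.5,.81] if abs(ax[2])<.7 else [1,0,0]);u/=np.linalg.norm(u);v=np.cross(ax,u)
    R=[np.array([proj(cam,np.array(foot)+ax*h/1e3+r/1e3*(np.cos(a)*u+np.sin(a)*v)) for a in A]) for h,r in RINGS]
    m=np.zeros((480,640),np.uint8)
    for a,b in zip(R[:-1],R[1:]):
        cv2.fillConvexPoly(m,np.round(cv2.convexHull(np.vstack([a,b]).astype(np.float32))*16).astype(np.int32),255,cv2.LINE_AA,4)
    return m/255.
def mask(cam,thing,near):
    L=[r for r in finder.trace(cam,thing) if np.hypot(*(np.array(r["pixel"])-near))<25]
    return L[0]["pixels"].astype(float) if L else None
def fit(ms,f,x0,step):
    def cost(x): return sum(np.abs(sil(c,*f(x))-m).sum()/m.sum() for c,m in ms.items())
    n=len(x0);r=minimize(cost,x0,method="Nelder-Mead",options=dict(initial_simplex=np.vstack([x0]+[np.array(x0)+np.eye(n)[i]*step[i] for i in range(n)]),xatol=2e-4,fatol=1e-3,maxiter=120))
    return r.x,r.fun
def stand(x): return [x[0],x[1],.003],[0,0,1]
def lie(x): return [x[0],x[1],.021],[np.cos(x[2]),np.sin(x[2]),0]
E
cat > m.py <<'E'
from h import *
im={c:get_image(c) for c in("top","scene")}
for t,f,x0,st in(("bottle_left",stand,[.534,.485],[.01]*2),("bottle_right",stand,[.489,.166],[.01]*2),("bottle_down",lie,[.495,.26,1.8],[.01,.01,.2])):
    ms={}
    for c in im:
        p=proj(c,np.array(f(x0)[0])+np.array(f(x0)[1])*.04); m=mask(c,t,p)
        if m is not None: ms[c]=m
    for k in [ms]+[{c:ms[c]} for c in ms]: print(t,list(k),*[np.round(v,4) for v in fit(k,f,x0,st)])
a=cv2.resize(im["top"][220:320,230:450],None,fx=3,fy=3,interpolation=cv2.INTER_CUBIC)
b=cv2.resize(im["scene"][190:310,270:420],None,fx=2.5,fy=2.5,interpolation=cv2.INTER_CUBIC)
o=np.zeros((600,660,3),np.uint8);o[:300,:660]=a;o[300:,:375]=b;cv2.imwrite("pics/crop1.png",o[:,:,::-1])
E
python3 m.py
```

```text
Traceback (most recent call last):
  File "m.py", line 8, in <module>
    for k in [ms]+[{c:ms[c]} for c in ms]: print(t,list(k),*[np.round(v,4) for v in fit(k,f,x0,st)])
                                                                                    ~~~^^^^^^^^^^^
  File "h.py", line 25, in fit
    n=len(x0);r=minimize(cost,x0,method="Nelder-Mead",options=dict(initial_simplex=np.vstack([x0]+[np.array(x0)+np.eye(n)[i]*step[i] for i in range(n)]),xatol=2e-4,fatol=1e-3,maxiter=120))
                ~~~~~~~~^^^^^^^^^^^^^^^^^^^^^^^^^^^^^^^^^^^^^^^^^^^^^^^^^^^^^^^^^^^^^^^^^^^^^^^^^^^^^^^^^^^^^^^^^^^^^^^^^^^^^^^^^^^^^^^^^^^^^^^^^^^^^^^^^^^^^^^^^^^^^^^^^^^^^^^^^^^^^^^^^^^^
  File "h.py", line 24, in cost
    def cost(x): return sum(np.abs(sil(c,*f(x))-m).sum()/m.sum() for c,m in ms.items())
                        ~~~^^^^^^^^^^^^^^^^^^^^^^^^^^^^^^^^^^^^^^^^^^^^^^^^^^^^^^^^^^^^
  File "h.py", line 24, in <genexpr>
    def cost(x): return sum(np.abs(sil(c,*f(x))-m).sum()/m.sum() for c,m in ms.items())
                                   ~~~^^^^^^^^^
  File "h.py", line 15, in sil
    R=[np.array([proj(cam,np.array(foot)+ax*h/1e3+r/1e3*(np.cos(a)*u+np.sin(a)*v)) for a in A]) for h,r in RINGS]
                 ~~~~^^^^^^^^^^^^^^^^^^^^^^^^^^^^^^^^^^^^^^^^^^^^^^^^^^^^^^^^^^^^^
  File "h.py", line 8, in proj
    P=camera_params(cam);T=np.array(P["world_from_camera"]);c=T[:3,:3].T@(np.array(p)-T[:3,3])
ValueError: time passes only in moves, steps and waits
```

```bash
sed -i 's/^from cell import.*/&\nimport functools\ncamera_params=functools.cache(camera_params)/' h.py; python3 m.py; python3 -c "
from h import *;print(robot.sense()['time'])"
```

```text
bottle_left ['top', 'scene'] [0.5356 0.4844] 0.3412
bottle_left ['top'] [0.536 0.485] 0.1321
bottle_left ['scene'] [0.5376 0.4794] 0.1808
bottle_right ['top', 'scene'] [0.4877 0.1654] 0.487
bottle_right ['top'] [0.4877 0.1658] 0.1534
bottle_right ['scene'] [0.4912 0.1562] 0.3164
bottle_down ['top', 'scene'] [0.5044 0.2806 1.2045] 0.4161
bottle_down ['top'] [0.5017 0.2815 1.1404] 0.2049
bottle_down ['scene'] [0.5065 0.2791 1.2211] 0.1801
1.2
```

View pics/crop1.png

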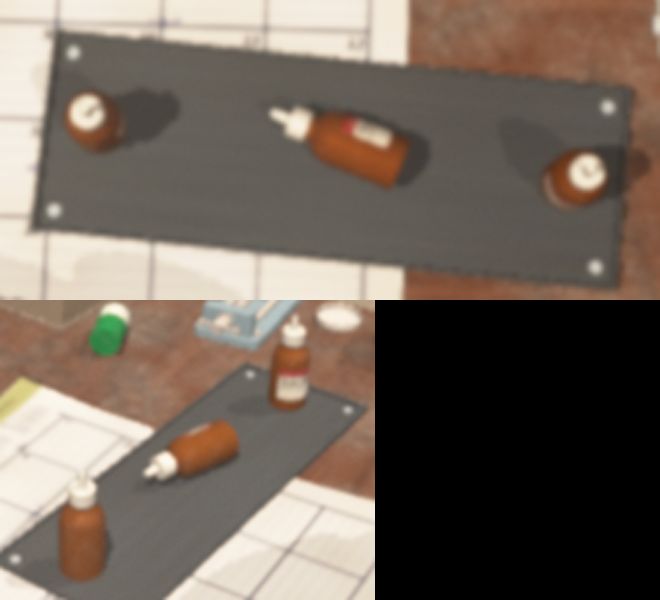

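```bash
python3 -m jog '[{"dx":-35,"dy":-12},{"dx":-40,"dy":-14},{"dx":-40,"dy":-14},{"dx":-40,"dy":-14},{"dx":-40,"dy":-14},{"dx":-40,"dy":-14},{"dx":-40,"dy":-14},{"dx":-40,"dy":-14},{"dx":-40,"dy":-14},{"dx":-20,"dy":-8}]'
python3 -m jog '[{"twist":0.14},{"twist":0.14},{"twist":0.14},{"twist":0.14},{"twist":0.14},{"twist":0.14},{"hand":0.55},{"hand":0.55}]'
python3 - <<'E'
from h import *
s=robot.sense();print(s["q"],s["tcp_pos"],s["ee_rot"],s["width"])
for p in((362.7,275),(328.7,261.3),(320.7,258.3)):print(ray("top",p,.021))
E
```

```text
[-1.34161282  0.33218658 -0.06470006  1.46007378  0.02160253  1.34987356
 -0.0885015 ] [0.1556996  0.60534041 0.22259644] [-1.17037644e-06  1.25558584e-01  9.92086204e-01  7.69966394e-05] 0.9997246196844738
[0.50071517 0.28147621 0.021     ]
[0.53063911 0.34934059 0.021     ]
[0.53725914 0.36540611 0.021     ]$[0]: bad value
$[0]: bad value
```

```bash
python3 -m jog '[{"dx":-35,"dy":-12,"dz":0,"twist":0,"hand":1},{"dx":-40,"dy":-14,"dz":0,"twist":0,"hand":1},{"dx":-40,"dy":-14,"dz":0,"twist":0,"hand":1},{"dx":-40,"dy":-14,"dz":0,"twist":0,"hand":1},{"dx":-40,"dy":-14,"dz":0,"twist":0,"hand":1},{"dx":-40,"dy":-14,"dz":0,"twist":0,"hand":1},{"dx":-40,"dy":-14,"dz":0,"twist":0,"hand":1},{"dx":-40,"dy":-14,"dz":0,"twist":0,"hand":1},{"dx":-40,"dy":-14,"dz":0,"twist":0,"hand":1},{"dx":-20,"dy":-8,"dz":0,"twist":0,"hand":1}]'
python3 -m jog '[{"dx":0,"dy":0,"dz":0,"twist":0.14,"hand":0.55},{"dx":0,"dy":0,"dz":0,"twist":0.14,"hand":0.55},{"dx":0,"dy":0,"dz":0,"twist":0.14,"hand":0.55},{"dx":0,"dy":0,"dz":0,"twist":0.14,"hand":0.55},{"dx":0,"dy":0,"dz":0,"twist":0.14,"hand":0.55},{"dx":0,"dy":0,"dz":0,"twist":0.14,"hand":0.55}]'
python3 - <<'E'
from h import *
s=robot.sense();print(s["q"],s["tcp_pos"],s["ee_rot"],s["width"])
E
```

```text
time: 2.2
tcp_pos: [0.4894, 0.3807, 0.2226]
ee_rot: [0.001, 0.128, 0.992, -0.0]
force: [0.0, -0.4, -0.2]
width: 0.998
gripper_force: 0.0
time: 2.8
tcp_pos: [0.486, 0.3841, 0.2226]
ee_rot: [-0.0, 0.522, 0.853, 0.0]
force: [0.5, 0.1, -0.2]
width: 0.584
gripper_force: 0.0
[-0.95237437  0.31993065  0.2662112   1.49180164 -0.08517646  1.34110179
 -0.20638836] [0.48597347 0.3840831  0.22258903] [-2.93935539e-05  5.21632082e-01  8.53170537e-01  7.16975561e-05] 0.5839486419402343
```

```bash
python3 -m jog '[{"dx":0,"dy":0,"dz":0,"twist":0.143,"hand":0.55},{"dx":0,"dy":0,"dz":0,"twist":0.143,"hand":0.55},{"dx":0,"dy":0,"dz":0,"twist":0.143,"hand":0.55},{"dx":0,"dy":0,"dz":0,"twist":0.143,"hand":0.55},{"dx":0,"dy":0,"dz":0,"twist":0.143,"hand":0.55},{"dx":0,"dy":0,"dz":0,"twist":0.143,"hand":0.55},{"dx":-7,"dy":27,"dz":30,"twist":0,"hand":0.55},{"dx":-7,"dy":27,"dz":40,"twist":0,"hand":0.55},{"dx":0,"dy":0,"dz":40,"twist":0,"hand":0.55},{"dx":0,"dy":0,"dz":40,"twist":0,"hand":0.55}]'
python3 - <<'E'
from h import *
s=robot.sense();print(s["q"],s["tcp_pos"],s["ee_rot"],s["width"])
a=get_image("top");b=get_image("scene")
o=np.hstack([cv2.resize(a[220:320,270:400],(520,400)),cv2.resize(b[180:300,300:384],(280,400))])
cv2.imwrite("pics/pre.png",o[:,:,::-1])
E
```

```text
time: 3.8
tcp_pos: [0.5318, 0.3501, 0.0712]
ee_rot: [0.0, 0.828, 0.561, 0.0]
force: [-0.0, 1.2, -0.9]
width: 0.548
gripper_force: 0.0
[-0.94219238  0.49365529  0.37672088  1.61377066 -0.19955858  1.07169837
 -0.8913012 ] [0.53176112 0.35013177 0.07120833] [1.28768797e-04 8.28129784e-01 5.60536296e-01 3.25596807e-04] 0.5477636389835214
```

View pics/pre.png

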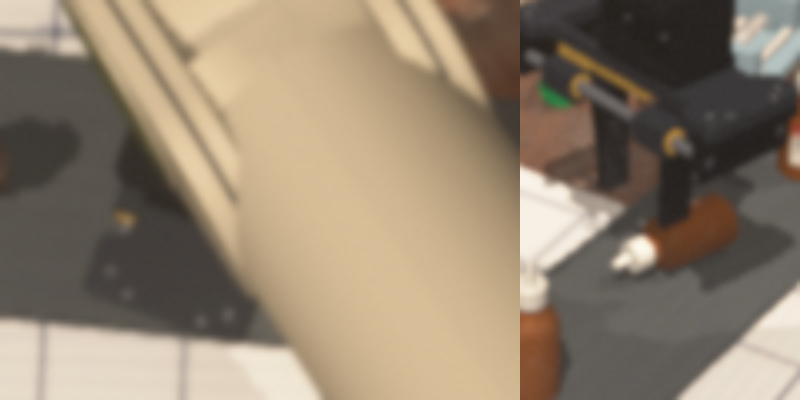

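```bash
python3 -m jog '[{"dx":0,"dy":0,"dz":20,"twist":0,"hand":0.55},{"dx":0,"dy":0,"dz":20,"twist":0,"hand":0.55},{"dx":0,"dy":0,"dz":15,"twist":0,"hand":0.55},{"dx":0,"dy":0,"dz":9,"twist":0,"hand":0.55},{"dx":0,"dy":0,"dz":0,"twist":0,"hand":0.4},{"dx":0,"dy":0,"dz":0,"twist":0,"hand":0.3},{"dx":0,"dy":0,"dz":0,"twist":0,"hand":0.2},{"dx":0,"dy":0,"dz":0,"twist":0,"hand":0.1},{"dx":0,"dy":0,"dz":0,"twist":0,"hand":0.1},{"dx":0,"dy":0,"dz":0,"twist":0,"hand":0.1}]' 4
python3 - <<'E'
from h import *
b=get_image("scene")
cv2.imwrite("pics/grip.png",cv2.resize(b[190:300,290:420],(780,600))[:,:,::-1])
E
```

```text
time: 4.9
tcp_pos: [0.5313, 0.3515, 0.009]
ee_rot: [-0.0, 0.828, 0.561, 0.001]
force: [0.3, 1.8, 1.5]
width: 0.233
gripper_force: 4.0
```

View pics/grip.png

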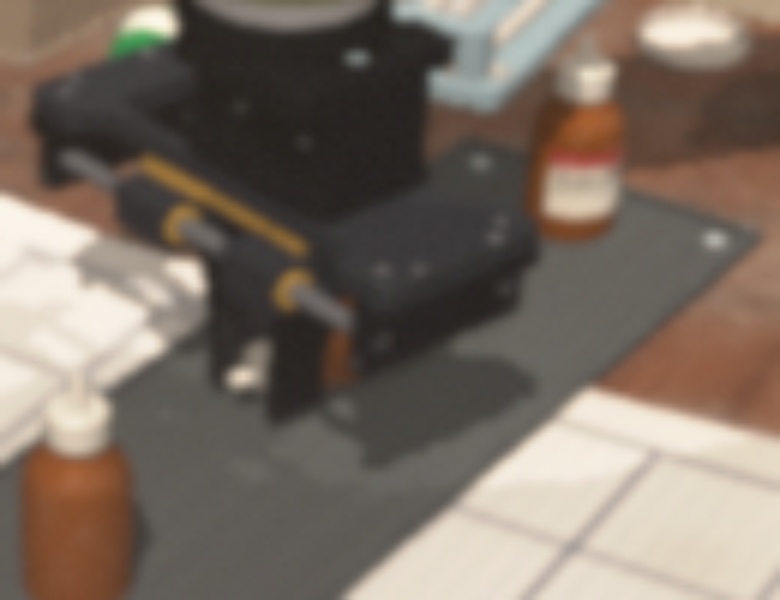

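```bash
python3 -m jog '[{"dx":-3,"dy":0,"dz":-10,"twist":0,"hand":0.1},{"dx":-4,"dy":0,"dz":-10,"twist":0,"hand":0.1},{"dx":-6,"dy":0,"dz":-9,"twist":0,"hand":0.1},{"dx":-6,"dy":0,"dz":-8,"twist":0,"hand":0.1},{"dx":-8,"dy":0,"dz":-7,"twist":0,"hand":0.1},{"dx":-8,"dy":0,"dz":-6,"twist":0,"hand":0.1},{"dx":-9,"dy":0,"dz":-5,"twist":0,"hand":0.1},{"dx":-9,"dy":0,"dz":-4,"twist":0,"hand":0.1},{"dx":-10,"dy":0,"dz":-3,"twist":0,"hand":0.1},{"dx":-10,"dy":0,"dz":-2,"twist":0,"hand":0.1}]' 4
python3 - <<'E'
from h import *
b=get_image("scene")
cv2.imwrite("pics/arc.png",cv2.resize(b[170:300,290:420],(600,600))[:,:,::-1])
E
```

```text
time: 5.95
tcp_pos: [0.5036, 0.2824, 0.0727]
ee_rot: [-0.0, 0.828, 0.561, -0.0]
force: [-0.9, -0.7, 0.3]
width: 0.236
gripper_force: 4.3
```

View pics/arc.png

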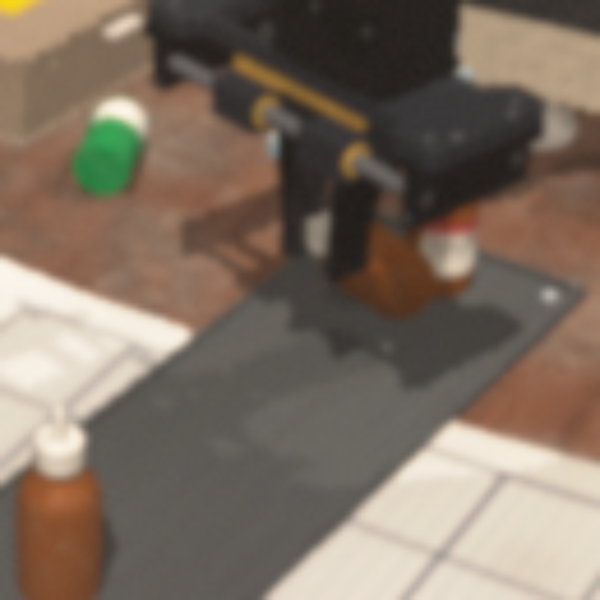

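```bash
python3 -m jog '[{"dx":8,"dy":0,"dz":-10,"twist":0,"hand":0.1},{"dx":20,"dy":0,"dz":-5,"twist":0,"hand":0.1},{"dx":15,"dy":0,"dz":-5,"twist":0,"hand":0.1},{"dx":0,"dy":0,"dz":0,"twist":0,"hand":0.1},{"dx":0,"dy":0,"dz":0,"twist":0,"hand":0.1}]' 3
python3 - <<'E'
from h import *
b=get_image("scene")
cv2.imwrite("pics/hang.png",cv2.resize(b[170:300,290:420],(600,600))[:,:,::-1])
E
```

```text
time: 6.5
tcp_pos: [0.5198, 0.3235, 0.0925]
ee_rot: [0.0, 0.827, 0.562, -0.0]
force: [0.2, -1.0, -1.1]
width: 0.232
gripper_force: 3.4
```

View pics/hang.png

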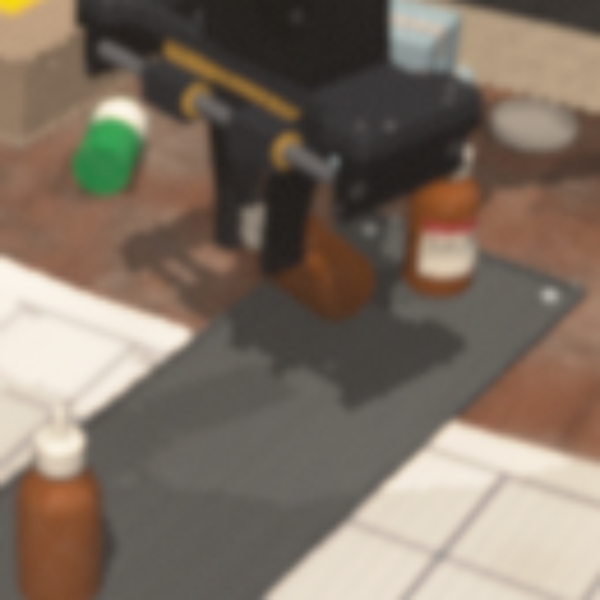

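```bash
python3 -m jog '[{"dx":0,"dy":0,"dz":0,"twist":0.14,"hand":0.1},{"dx":0,"dy":0,"dz":0,"twist":0.14,"hand":0.1},{"dx":0,"dy":0,"dz":0,"twist":0.14,"hand":0.1},{"dx":0,"dy":0,"dz":0,"twist":0.14,"hand":0.1},{"dx":0,"dy":0,"dz":0,"twist":0.14,"hand":0.1},{"dx":0,"dy":0,"dz":0,"twist":0.14,"hand":0.1},{"dx":0,"dy":0,"dz":0,"twist":0.14,"hand":0.1},{"dx":0,"dy":0,"dz":0,"twist":0.14,"hand":0.1},{"dx":0,"dy":0,"dz":0,"twist":0.14,"hand":0.1},{"dx":0,"dy":0,"dz":0,"twist":0.08,"hand":0.1}]' 4
cat > tilt.py <<'E'
from h import *
import sys
s=robot.sense();w,a,b,_=s["ee_rot"];X=np.array([2*a*a-1,2*a*b,0]);g=s["tcp_pos"]+[0,0,.019]
im=get_image("scene")
m=finder.trace("scene","bottle_down");print([(round(r["p"],2),np.round(r["pixel"])) for r in m])
c=proj("scene",g-[0,0,.03]);m=[r for r in m if np.hypot(*(np.array(r["pixel"])-c))<25]
# fit only amber body pixels
if m:
    M=m[0]["pixels"].astype(float);best=[]
    for t in range(20,116,5):
        for h in(.068,.076,.084):
            ax=np.cos(np.radians(t))*X+np.array([0,0,np.sin(np.radians(t))])
            S=sil("scene",g-ax*h,ax);best.append((np.abs(S-M).sum()/M.sum(),t,h))
    print(sorted(best)[:5])
R=np.array([[55,32],[632,92],[618,287],[32,230]])/3+[230,220]
C=np.array([ray("top",p,.007) for p in R]);print("corners",np.round(C,4).tolist(),C.mean(0))
print(np.degrees(np.arctan2(X[1],X[0])),s["q"],g)
u,v=map(int,c);cv2.imwrite("pics/%s.png"%sys.argv[1],cv2.resize(im[v-50:v+50,u-50:u+50],(600,600))[:,:,::-1])
E
python3 tilt.py tw
```

```text
time: 7.55
tcp_pos: [0.5197, 0.3223, 0.0923]
ee_rot: [0.0, 0.997, -0.077, -0.0]
force: [0.5, -0.5, -0.8]
width: 0.234
gripper_force: 4.3
[(0.55, array([359., 235.]))]
[(np.float64(0.3646145059965734), 45, 0.084), (np.float64(0.39535503521797066), 50, 0.084), (np.float64(0.41467351989339424), 45, 0.076), (np.float64(0.439550732914525), 50, 0.076), (np.float64(0.4470055206548639), 40, 0.084)]
corners [[0.6013, 0.5139, 0.007], [0.5476, 0.1187, 0.007], [0.4153, 0.1358, 0.007], [0.465, 0.531, 0.007]] [0.50729782 0.32484193 0.007     ]
-8.85907606788298 [-1.13562136  0.46575502  0.64967361  1.67823678 -0.30922049  1.10316647
 -2.1214907 ] [0.51966978 0.32229925 0.11134921]
```

View pics/tw.png

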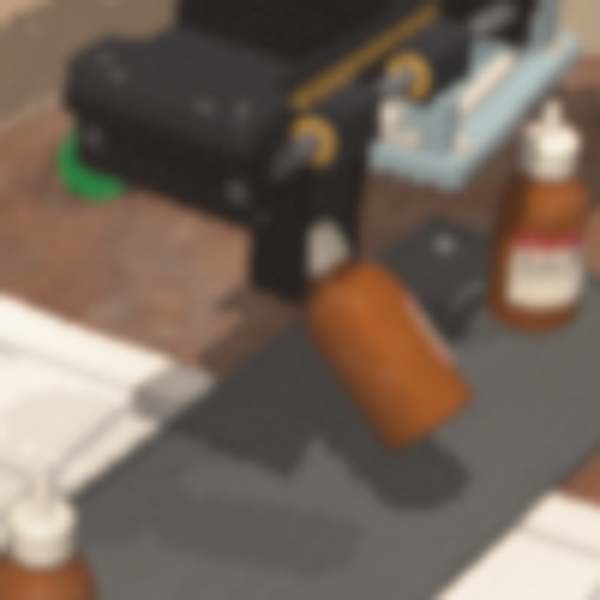

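```bash
python3 -m jog '[{"dx":-10,"dy":0,"dz":15,"twist":0,"hand":0.1},{"dx":-8,"dy":0,"dz":12,"twist":0,"hand":0.1},{"dx":0,"dy":0,"dz":6,"twist":0,"hand":0.1},{"dx":0,"dy":0,"dz":3,"twist":0,"hand":0.1},{"dx":0,"dy":0,"dz":0,"twist":0,"hand":0.1}]' 4; python3 -m jog '[{"dx":0,"dy":0,"dz":2,"twist":0,"hand":0.1},{"dx":0,"dy":0,"dz":0,"twist":0,"hand":0.1}]'
python3 tilt.py dn
```

```text
time: 8.15
tcp_pos: [0.5024, 0.3255, 0.0564]
ee_rot: [0.0, 0.997, -0.074, 0.0]
force: [0.2, 0.0, -1.0]
width: 0.229
gripper_force: 4.3
time: 8.35
tcp_pos: [0.5026, 0.3258, 0.0548]
ee_rot: [-0.0, 0.997, -0.074, 0.0]
force: [-0.4, 0.1, 0.5]
width: 0.233
gripper_force: 4.3
[(0.82, array([364., 254.]))]
[(np.float64(0.3193213528295569), 45, 0.084), (np.float64(0.3593779067604271), 50, 0.084), (np.float64(0.3942032220857983), 45, 0.076), (np.float64(0.4265580235889422), 50, 0.076), (np.float64(0.4388361796331436), 40, 0.084)]
corners [[0.6013, 0.5139, 0.007], [0.5476, 0.1187, 0.007], [0.4153, 0.1358, 0.007], [0.465, 0.531, 0.007]] [0.50729782 0.32484193 0.007     ]
-8.503116689987658 [-1.14982669  0.48286743  0.62975475  1.74235342 -0.32617716  1.02214549
 -2.12146175] [0.50257379 0.32579783 0.0737884 ]
```

View pics/dn.png

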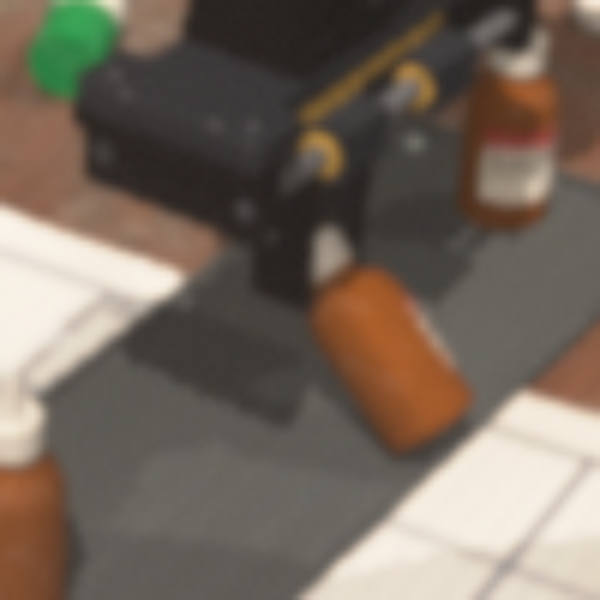

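```bash
for i in 1; do python3 -m jog '[{"dx":0,"dy":0,"dz":2,"twist":0,"hand":0.1},{"dx":0,"dy":0,"dz":0,"twist":0,"hand":0.1}]'; done;  python3 -m jog '[{"dx":0,"dy":0,"dz":2,"twist":0,"hand":0.1},{"dx":0,"dy":0,"dz":0,"twist":0,"hand":0.1}]'; sed -i 's/^u,v=.*//' tilt.py; python3 tilt.py
```

```text
time: 8.65
tcp_pos: [0.5032, 0.326, 0.0532]
ee_rot: [-0.001, 0.997, -0.074, 0.001]
force: [3.1, -0.6, 4.7]
width: 0.238
gripper_force: 4.3
time: 8.85
tcp_pos: [0.5025, 0.3259, 0.0508]
ee_rot: [-0.0, 0.997, -0.074, 0.0]
force: [2.7, 0.4, 3.3]
width: 0.234
gripper_force: 4.0
[(0.68, array([300., 284.]))]
corners [[0.6013, 0.5139, 0.007], [0.5476, 0.1187, 0.007], [0.4153, 0.1358, 0.007], [0.465, 0.531, 0.007]] [0.50729782 0.32484193 0.007     ]
-8.505215227177338 [-1.14790535  0.48791402  0.62725665  1.74514345 -0.32981232  1.01485531
 -2.1191159 ] [0.5025095  0.32586884 0.06979425]
```

```bash
python3 -m jog '[{"dx":-8,"dy":0,"dz":-2,"twist":0,"hand":0.1},{"dx":-8,"dy":0,"dz":0,"twist":0,"hand":0.1},{"dx":-6,"dy":0,"dz":0,"twist":0,"hand":0.1}]';python3 -m jog '[{"dx":-4,"dy":0,"dz":-1,"twist":0,"hand":0.1},{"dx":-4,"dy":0,"dz":-1,"twist":0,"hand":0.1}]'; python3 tilt.py
```

```text
time: 9.25
tcp_pos: [0.4823, 0.33, 0.0545]
ee_rot: [-0.002, 0.997, -0.074, 0.003]
force: [9.4, 0.2, 13.6]
width: 0.267
gripper_force: 7.0
time: 9.45
tcp_pos: [0.4739, 0.331, 0.0564]
ee_rot: [-0.001, 0.997, -0.074, 0.002]
force: [6.8, -1.9, 12.0]
width: 0.286
gripper_force: 6.2
[(0.91, array([374., 260.]))]
[(np.float64(0.3429201680672269), 55, 0.076), (np.float64(0.3546008403361345), 50, 0.076), (np.float64(0.42728291316526607), 50, 0.084), (np.float64(0.42885854341736696), 55, 0.084), (np.float64(0.438515406162465), 45, 0.076)]
corners [[0.6013, 0.5139, 0.007], [0.5476, 0.1187, 0.007], [0.4153, 0.1358, 0.007], [0.465, 0.531, 0.007]] [0.50729782 0.32484193 0.007     ]
-8.506839741728752 [-1.20779657  0.43322507  0.63656516  1.80195876 -0.30069648  0.9997786
 -2.17126344] [0.47391851 0.33097808 0.07543049]
```

```bash
python3 -m jog '[{"dx":0,"dy":0,"dz":-3,"twist":0,"hand":0.1},{"dx":-2,"dy":0,"dz":-2,"twist":0,"hand":0.1},{"dx":-3,"dy":0,"dz":-2,"twist":0,"hand":0.1}]';python3 -m jog '[{"dx":-5,"dy":0,"dz":-1,"twist":0,"hand":0.1},{"dx":-5,"dy":0,"dz":-1,"twist":0,"hand":0.1}]'; python3 tilt.py
```

```text
time: 9.85
tcp_pos: [0.4661, 0.3311, 0.0611]
ee_rot: [0.0, 0.997, -0.074, -0.001]
force: [-0.1, -0.0, -1.2]
width: 0.279
gripper_force: 3.2
time: 10.05
tcp_pos: [0.4566, 0.3325, 0.0633]
ee_rot: [0.0, 0.997, -0.074, -0.0]
force: [-0.3, -0.3, 0.2]
width: 0.273
gripper_force: 3.4
[(0.64, array([376., 259.]))]
[(np.float64(0.5342591547175493), 70, 0.076), (np.float64(0.5548605622671334), 65, 0.076), (np.float64(0.5838771593090211), 70, 0.084), (np.float64(0.6086786346016334), 65, 0.084), (np.float64(0.6182906175906063), 70, 0.068)]
corners [[0.6013, 0.5139, 0.007], [0.5476, 0.1187, 0.007], [0.4153, 0.1358, 0.007], [0.465, 0.531, 0.007]] [0.50729782 0.32484193 0.007     ]
-8.475771632274082 [-1.24179003  0.39879427  0.64254172  1.82716624 -0.27896327  1.00781894
 -2.20480817] [0.45662828 0.33252265 0.08233055]
```

```bash
python3 -m jog '[{"dx":-5,"dy":0,"dz":0,"twist":0,"hand":0.1},{"dx":-5,"dy":0,"dz":0,"twist":0,"hand":0.1},{"dx":0,"dy":0,"dz":0,"twist":0,"hand":0.1}]';python3 -m jog '[{"dx":-4,"dy":0,"dz":1,"twist":0,"hand":0.1},{"dx":0,"dy":0,"dz":1,"twist":0,"hand":0.1},{"dx":0,"dy":0,"dz":0,"twist":0,"hand":0.1}]'; python3 tilt.py
```

```text
time: 10.45
tcp_pos: [0.4471, 0.3343, 0.0637]
ee_rot: [-0.0, 0.997, -0.074, -0.0]
force: [0.3, -0.4, 2.9]
width: 0.271
gripper_force: 4.1
time: 10.75
tcp_pos: [0.4443, 0.3348, 0.0625]
ee_rot: [-0.001, 0.997, -0.074, 0.0]
force: [-1.7, -2.0, 10.5]
width: 0.272
gripper_force: 6.0
[(0.73, array([382., 262.]))]
[(np.float64(0.6772103713280183), 80, 0.076), (np.float64(0.6806076276664512), 75, 0.076), (np.float64(0.7032967032967034), 75, 0.068), (np.float64(0.7202614379084967), 80, 0.084), (np.float64(0.7211520505638153), 75, 0.084)]
corners [[0.6013, 0.5139, 0.007], [0.5476, 0.1187, 0.007], [0.4153, 0.1358, 0.007], [0.465, 0.531, 0.007]] [0.50729782 0.32484193 0.007     ]
-8.504861126992035 [-1.26642153  0.37911039  0.6435723   1.85226066 -0.26812635  0.99604944
 -2.22911926] [0.44430517 0.33484298 0.08147661]
```

```bash
cat > t2.py <<'E'
from h import *
s=robot.sense();w,a,b,_=s["ee_rot"];X=np.array([2*a*a-1,2*a*b,0]);g=s["tcp_pos"]+[0,0,.019]
im=get_image("scene").astype(int)
t0=proj("scene",g-[0,0,.05]).astype(int)
am=(im[:,:,0]-im[:,:,2]>50)&(im[:,:,0]>80)
M=np.zeros((480,640));r0=int(proj("scene",g-[0,0,.025])[1]);W=np.s_[r0:t0[1]+45,t0[0]-35:t0[0]+40]
n,L=cv2.connectedComponents(am[W].astype(np.uint8));k=np.bincount(L[L>0]).argmax();M[W]=L==k
ys,xs=np.where(M>0);print("mask",M.sum(),xs.min(),xs.max(),ys.min(),ys.max(),"tip",proj("scene",g))
best=[]
for t in range(50,121,4):
    for h in np.arange(.06,.088,.004):
        ax=np.cos(np.radians(t))*X+np.array([0,0,np.sin(np.radians(t))])
        S=sil("scene",g-ax*h,ax);lo=(g-ax*h)[2]-.0185*abs(np.cos(np.radians(t)));best.append((round(np.abs(S-M)[W].sum()/M.sum(),3),t,round(h,3),round(lo,4)))
for b in sorted(best)[:6]:print(b)
for r in range(t0[1]-25,t0[1]+26,3):print("".join("#" if q else "." for q in am[r,t0[0]-35:t0[0]+40]))
E
python3 t2.py
```

```text
mask 635.0 372 413 251 276 tip [376.19547144 241.73070512]
(np.float64(0.692), 74, np.float64(0.068), np.float64(0.011))
(np.float64(0.694), 70, np.float64(0.064), np.float64(0.015))
(np.float64(0.697), 70, np.float64(0.06), np.float64(0.0188))
(np.float64(0.698), 74, np.float64(0.064), np.float64(0.0149))
(np.float64(0.699), 70, np.float64(0.068), np.float64(0.0113))
(np.float64(0.703), 66, np.float64(0.06), np.float64(0.0192))
...........................................................................
..........................................................................#
........................................................................###
.....................................................................#.....
................................................................###########
.......................................####......##..........##############
.....................................###############......#################
...................................################...#####################
..................................#########################################
..................................###############.......###################
..................................##############........................###
.................................##############............................
.................................#############.............................
...................................#########...............................
...........................................................................
...........................................................................
...........................................................................
```

```bash
sed -i 's/t0\[0\]+40\]$/t0[0]+17]/; s/range(50,121,4)/range(62,125,4)/' t2.py; sed -i 's/t0\[0\]-35:t0\[0\]+40\]$/&/' t2.py; grep -n "W=" t2.py; python3 t2.py | head -8
```

```text
6:M=np.zeros((480,640));r0=int(proj("scene",g-[0,0,.025])[1]);W=np.s_[r0:t0[1]+45,t0[0]-35:t0[0]+17]
mask 351.0 372 390 251 276 tip [376.2032313  241.73889972]
(np.float64(0.445), 66, np.float64(0.064), np.float64(0.0155))
(np.float64(0.446), 70, np.float64(0.068), np.float64(0.0112))
(np.float64(0.449), 70, np.float64(0.064), np.float64(0.015))
(np.float64(0.452), 66, np.float64(0.06), np.float64(0.0191))
(np.float64(0.452), 66, np.float64(0.068), np.float64(0.0118))
(np.float64(0.46), 62, np.float64(0.06), np.float64(0.0198))
...........................................................................
```

```bash
python3 - <<'E'
from h import *
im=get_image("scene");cv2.imwrite("pics/last.png",cv2.resize(im[195:295,330:430],(600,600),interpolation=cv2.INTER_CUBIC)[:,:,::-1])
E
```

```text
(no output)
```

View pics/last.png

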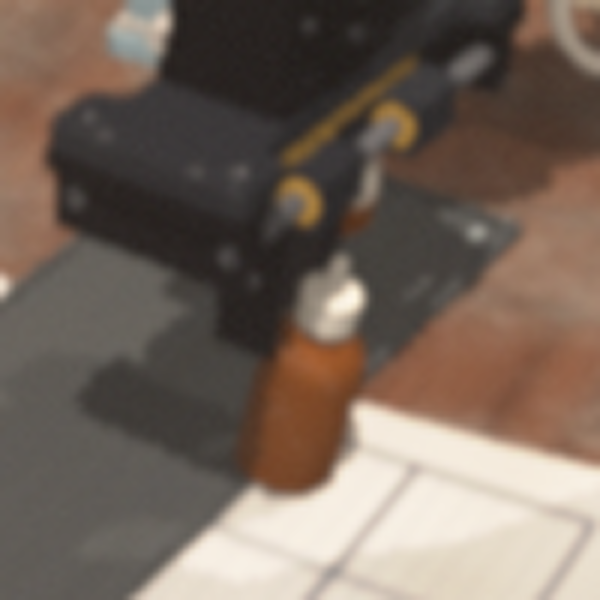

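```bash
python3 - <<'E'
from h import *
s=robot.sense();w,a,b,_=s["ee_rot"];X=np.array([2*a*a-1,2*a*b,0]);Y=np.array([X[1],-X[0],0]);g=s["tcp_pos"]+[0,0,.019]
P=camera_params("scene");o=np.array(P["world_from_camera"])[:3,3]
for c in((293,465),(333,305),(341,262),(283,340),(362,345)):
    q=ray("scene",np.array(c)/6+[330,195],0)-o; p=o+q*((g-o)@Y)/(q@Y); print(c,"along X",round((p-g)@X*1e3,1),"z",round(p[2]*1e3,1),p.round(4))
print(g)
poly=(np.array([[285,335],[300,320],[303,280],[325,275],[330,255],[350,255],[352,275],[366,295],[360,340],[355,400],[332,478],[290,492],[245,470],[255,400]])/6+[330,195])
M=np.zeros((480,640));m=np.zeros((480,640),np.uint8);cv2.fillPoly(m,[poly.round().astype(np.int32)],1);M=m.astype(float)
def f(x):
    ax=np.cos(x[2])*X+np.array([0,0,np.sin(x[2])]);return g+X*x[0]+np.array([0,0,x[1]]),ax
x,c=fit({"scene":M},f,[.01,-.07,1.75],[.01,.01,.2]);print(x[:2]*1e3,np.degrees(x[2]),c,f(x)[0])
E
```

```text
(293, 465) along X -13.7 z 8.0 [0.4308 0.3368 0.008 ]
(333, 305) along X -22.5 z 80.6 [0.4222 0.3381 0.0806]
(341, 262) along X -23.7 z 98.7 [0.421  0.3383 0.0987]
(283, 340) along X -4.6 z 58.4 [0.4398 0.3354 0.0584]
(362, 345) along X -35.2 z 69.3 [0.4096 0.34   0.0693]
[0.44441017 0.33474764 0.08148168]
[ -9.08697806 -72.57771266] 100.82691766674667 0.2561329795075925 [0.43542341 0.33609345 0.00890397]
```

```bash
python3 -m jog '[{"dx":0,"dy":0,"dz":0,"twist":0,"hand":0.35},{"dx":0,"dy":0,"dz":0,"twist":0,"hand":0.5},{"dx":0,"dy":0,"dz":0,"twist":0,"hand":0.6},{"dx":0,"dy":0,"dz":-5,"twist":0,"hand":0.6},{"dx":0,"dy":0,"dz":-15,"twist":0,"hand":0.6},{"dx":0,"dy":0,"dz":-20,"twist":0,"hand":0.6},{"dx":15,"dy":0,"dz":-20,"twist":0,"hand":0.6},{"dx":15,"dy":0,"dz":0,"twist":0,"hand":0.6}]'
cat > t3.py <<'E'
from h import *
im=get_image("scene");get_image("top");P0=np.array([.433,.336,.003])
c={k:proj(k,P0+[0,0,.04]) for k in("scene","top")}
ms={}
for k in c:
  for n in("bottle_down","bottle_left"):
    L=finder.trace(k,n);print(k,n,[(round(r["p"],2),np.round(r["pixel"]).tolist(),int(r["pixels"].sum())) for r in L])
    for r in L:
        if k not in ms and np.hypot(*(np.array(r["pixel"])-c[k]))<22: ms[k]=r["pixels"].astype(float)
def f(x): 
    ax=np.array([x[3],x[4],1.]);return [x[0],x[1],x[2]],ax
for K in [ms,{"scene":ms.get("scene")}]:
  if any(v is None for v in K.values()) or not K: continue
  x,q=fit(K,f,[.433,.336,.005,-.1,0],[.008,.008,.006,.15,.1]);print(list(K),np.round(x,4),q)
if "scene" in ms:
  m=ms["scene"];ys,xs=np.where(m>0)
  for r in range(ys.min(),ys.max()+1,3):print(r,xs.min(),"".join("#" if q else "." for q in m[r,xs.min():xs.max()+1]))
E
python3 t3.py
```

```text
time: 11.8
tcp_pos: [0.4751, 0.3314, 0.1256]
ee_rot: [-0.002, 0.997, -0.074, 0.002]
force: [-1.0, 0.0, -0.2]
width: 0.599
gripper_force: 0.0
scene bottle_down [(0.98, [402.0, 267.0], 544)]
scene bottle_left [(0.9, [346.0, 342.0], 825), (0.67, [247.0, 262.0], 598), (0.64, [299.0, 286.0], 641)]
top bottle_down [(0.54, [340.0, 331.0], 125)]
top bottle_left [(0.81, [261.0, 197.0], 352), (0.67, [207.0, 333.0], 372), (0.56, [262.0, 259.0], 347)]
```

```bash
sed -i 's/<22/<45/; s/range(ys.min(),ys.max()+1,3)/range(ys.min(),ys.max()+1,2)/' t3.py; cat >> t3.py <<'E'
def fl(x): return [x[0],x[1],x[3]],[np.cos(x[2]),np.sin(x[2]),x[4]]
for y0 in (2.6,3.14,3.7,4.5,5.2,0):
  x,q=fit(ms,fl,[.40-.04*np.cos(y0),.335-.04*np.sin(y0),y0,.02,0],[.008,.008,.2,.004,.1]);print("lie",list(ms),np.round(x,4),round(q,3))
E
python3 t3.py
```

```text
scene bottle_down [(0.95, [402.0, 269.0], 616)]
scene bottle_left [(0.88, [300.0, 284.0], 617), (0.73, [248.0, 264.0], 635), (0.64, [348.0, 340.0], 814)]
top bottle_down [(0.52, [341.0, 331.0], 127)]
top bottle_left [(0.91, [260.0, 196.0], 352), (0.55, [207.0, 334.0], 365), (0.52, [260.0, 260.0], 341)]
['scene', 'top'] [ 0.3928  0.3288 -0.0031 -0.025   0.0379] 2.8643209538647243
['scene'] [ 0.3985  0.356   0.0413 -1.2153  0.4888] 0.1326330532212885
258 384 ...................#########................
260 384 ........###############################.....
262 384 ..##########################################
264 384 .###########################################
266 384 #########################################...
268 384 ########################################....
270 384 .###############################............
272 384 .##############################.............
274 384 ..##########################................
276 384 ...###############..........................
278 384 .....##.....................................
lie ['scene', 'top'] [ 0.4136  0.3422  3.9114  0.0263 -0.0118] 5.337
lie ['scene', 'top'] [ 0.4119  0.3487  3.9296  0.031  -0.0157] 5.404
lie ['scene', 'top'] [ 0.4104  0.347   3.9948  0.028  -0.0131] 5.375
lie ['scene', 'top'] [ 0.4096  0.3537  3.9525  0.0337 -0.015 ] 5.437
lie ['scene', 'top'] [ 0.4097  0.353   3.9519  0.0337 -0.0137] 5.43
lie ['scene', 'top'] [ 0.3627  0.2997  0.7704  0.031  -0.0437] 5.586
```

```bash
python3 -m jog '[{"dx":0,"dy":0,"dz":-40,"twist":-0.14,"hand":0.6},{"dx":0,"dy":0,"dz":-40,"twist":-0.14,"hand":0.6},{"dx":0,"dy":40,"dz":0,"twist":0,"hand":0.6},{"dx":0,"dy":40,"dz":0,"twist":0,"hand":0.6},{"dx":0,"dy":40,"dz":0,"twist":0,"hand":0.6},{"dx":0,"dy":40,"dz":0,"twist":0,"hand":0.6},{"dx":0,"dy":40,"dz":0,"twist":0,"hand":0.6},{"dx":0,"dy":40,"dz":0,"twist":0,"hand":0.6}]'
cat > t4.py <<'E'
from h import *
np.set_printoptions(suppress=True)
s=robot.sense();print(s["q"].round(2),s["tcp_pos"].round(4))
for k in("scene","top"): get_image(k)
ms={}
for k in("scene","top"):
    L=finder.trace(k,"bottle_down");print(k,[(round(r["p"],2),np.round(r["pixel"]).tolist(),int(r["pixels"].sum())) for r in L])
    if L: ms[k]=L[0]["pixels"].astype(float)
def fl(x): return [x[0],x[1],.0185],[np.cos(x[2]),np.sin(x[2]),0.03]
for K in [ms,{"top":ms["top"]},{"scene":ms["scene"]}]:
  k=list(K)[0];c=ray(k,np.array(np.where(K[k]>0)).mean(1)[::-1],.0185);R=[]
  for y0 in np.arange(0,6.2,.785):
    R.append(fit(K,fl,[c[0]-.04*np.cos(y0),c[1]-.04*np.sin(y0),y0],[.008,.008,.3]))
  for x,q in sorted(R,key=lambda r:r[1])[:3]:print(list(K),x.round(4),round(q,3))
E
python3 t4.py
```

```text
time: 13.2
tcp_pos: [0.5048, 0.0906, 0.2016]
ee_rot: [-0.0, 0.998, 0.066, 0.0]
force: [0.1, 0.0, -0.3]
width: 0.6
gripper_force: 0.0
[-1.01  0.1   0.81  1.82 -0.08  1.25 -1.63] [0.5048 0.0906 0.2016]
scene [(0.93, [399.0, 264.0], 559)]
top [(0.95, [355.0, 326.0], 673)]
['scene', 'top'] [0.4261 0.3243 3.8969] 0.395
['scene', 'top'] [0.4258 0.3242 3.9068] 0.397
['scene', 'top'] [0.4246 0.3247 3.9261] 0.399
['top'] [0.4243 0.3257 3.9231] 0.159
['top'] [0.4246 0.3254 3.9197] 0.159
['top'] [0.4248 0.3255 3.9183] 0.159
['scene'] [0.4231 0.3218 3.9664] 0.207
['scene'] [0.4239 0.3219 3.9656] 0.207
['scene'] [0.4229 0.3226 3.9819] 0.208
```

```bash
python3 -m jog '[{"dx":0,"dy":0,"dz":0,"twist":-0.127,"hand":0.55},{"dx":0,"dy":0,"dz":0,"twist":-0.127,"hand":0.55},{"dx":0,"dy":0,"dz":0,"twist":-0.127,"hand":0.55},{"dx":0,"dy":0,"dz":0,"twist":-0.127,"hand":0.55},{"dx":0,"dy":0,"dz":0,"twist":-0.127,"hand":0.55},{"dx":4,"dy":-44,"dz":0,"twist":0,"hand":0.55},{"dx":4,"dy":-45,"dz":0,"twist":0,"hand":0.55},{"dx":4,"dy":-45,"dz":10,"twist":0,"hand":0.55},{"dx":4,"dy":-45,"dz":10,"twist":0,"hand":0.55},{"dx":3,"dy":-45,"dz":10,"twist":0,"hand":0.55}]'
python3 -m jog '[{"dx":0,"dy":0,"dz":40,"twist":0,"hand":0.55},{"dx":0,"dy":0,"dz":40,"twist":0,"hand":0.55},{"dx":0,"dy":0,"dz":10,"twist":0,"hand":0.55},{"dx":0,"dy":0,"dz":0,"twist":0,"hand":0.55}]'
python3 - <<'E'
from h import *
s=robot.sense();w,a,b,_=s["ee_rot"];X=np.array([2*a*a-1,2*a*b,0]);Y=np.array([X[1],-X[0],0])
d=np.array([.3625,.2644,.004])-s["tcp_pos"];print(s["q"].round(2),s["tcp_pos"],np.degrees(np.arctan2(X[1],X[0])),"dx,dy,dz",d@X*1e3,d@Y*1e3,-d[2]*1e3)
get_image("scene");L=finder.trace("scene","bottle_down");print([(r["pixel"],r["pixels"].sum()) for r in L])
E
```

```text
time: 14.4
tcp_pos: [0.3611, 0.2692, 0.1714]
ee_rot: [-0.0, 0.927, 0.375, 0.0]
force: [1.0, 0.8, 0.5]
width: 0.548
gripper_force: 0.0
time: 14.8
tcp_pos: [0.3622, 0.2666, 0.0808]
ee_rot: [0.001, 0.927, 0.375, -0.001]
force: [0.8, -0.7, 0.7]
width: 0.546
gripper_force: 0.0
[-1.24  0.08  0.52  2.09 -0.05  0.98 -1.49] [0.36224627 0.2665901  0.08079026] 43.99050865216162 dx,dy,dz -1.3385566240284927 1.7518912763888888 76.79026239492674
[([398.9, 262.9], np.int64(587))]
```

```bash
python3 -m jog '[{"dx":-1,"dy":2,"dz":25,"twist":0,"hand":0.55},{"dx":0,"dy":0,"dz":25,"twist":0,"hand":0.55},{"dx":0,"dy":0,"dz":17,"twist":0,"hand":0.55},{"dx":0,"dy":0,"dz":9,"twist":0,"hand":0.45},{"dx":0,"dy":0,"dz":0,"twist":0,"hand":0.35},{"dx":0,"dy":0,"dz":0,"twist":0,"hand":0.25},{"dx":0,"dy":0,"dz":0,"twist":0,"hand":0.2},{"dx":0,"dy":0,"dz":0,"twist":0,"hand":0.15},{"dx":0,"dy":0,"dz":0,"twist":0,"hand":0.15},{"dx":0,"dy":0,"dz":0,"twist":0,"hand":0.15}]' 3
```

```text
time: 15.9
tcp_pos: [0.364, 0.2649, 0.0059]
ee_rot: [-0.0, 0.927, 0.374, 0.0]
force: [-0.4, 0.0, 0.5]
width: 0.236
gripper_force: 3.0
```

```bash
python3 -m jog '[{"dx":2,"dy":0,"dz":-10,"twist":0,"hand":0.15},{"dx":3,"dy":0,"dz":-10,"twist":0,"hand":0.15},{"dx":4,"dy":0,"dz":-10,"twist":0,"hand":0.15},{"dx":5,"dy":0,"dz":-10,"twist":0,"hand":0.15},{"dx":5,"dy":0,"dz":-10,"twist":0,"hand":0.15},{"dx":5,"dy":0,"dz":-10,"twist":0,"hand":0.15},{"dx":0,"dy":0,"dz":-15,"twist":0,"hand":0.15},{"dx":0,"dy":0,"dz":-15,"twist":0,"hand":0.15},{"dx":0,"dy":0,"dz":-15,"twist":0,"hand":0.15},{"dx":0,"dy":0,"dz":0,"twist":0,"hand":0.15}]' 3
cat > t5.py <<'E'
from h import *
s=robot.sense();w,a,b,_=s["ee_rot"];X=np.array([2*a*a-1,2*a*b,0]);g=s["tcp_pos"]+[0,0,.019]
get_image("scene");c=proj("scene",g-[0,0,.05])
L=finder.trace("scene","bottle_down");print([(round(r["p"],2),np.round(r["pixel"]).tolist(),int(r["pixels"].sum())) for r in L],"expect",c.round(),s["q"].round(2))
L=[r for r in L if np.hypot(*(np.array(r["pixel"])-c))<45]
if L:
  m=L[0]["pixels"];ys,xs=np.where(m)
  for r in range(ys.min(),ys.max()+1,2):print(r,xs.min(),"".join("#" if q else "." for q in m[r,xs.min():xs.max()+1]))
  # rows below the finger tips only
  r0=int(proj("scene",g-[0,0,.024])[1])
  B=[]
  for t in range(20,125,4):
    ax=-np.cos(np.radians(t))*X+np.array([0,0,np.sin(np.radians(t))])
    for h in(.072,.077,.082,.087):
      S=sil("scene",g-ax*h,ax);B.append((round(float(np.abs(S-m)[r0:].sum()/m.sum()),3),t,h))
  print(sorted(B)[:5])
E
python3 t5.py
```

```text
time: 16.9
tcp_pos: [0.3822, 0.2822, 0.1125]
ee_rot: [-0.001, 0.927, 0.374, 0.001]
force: [0.3, 0.9, -1.6]
width: 0.233
gripper_force: 3.1
[(0.69, [407.0, 240.0], 552)] expect [413. 238.] [-1.24  0.09  0.53  2.01 -0.05  1.05 -1.48]
216 395 ................##....
218 395 .............#####....
220 395 ............######....
222 395 ...........#######....
224 395 ..........########....
226 395 .......###########....
228 395 .....#############....
230 395 .....###############..
232 395 ....#################.
234 395 ....##################
236 395 ...##################.
238 395 ...##################.
240 395 ..###################.
242 395 ..##################..
244 395 .###################..
246 395 .##################...
248 395 ###################...
250 395 ##################....
252 395 ..###############.....
254 395 ....############......
[(0.18, 72, 0.082), (0.2, 76, 0.082), (0.208, 72, 0.077), (0.239, 72, 0.087), (0.241, 76, 0.077)]
```

```bash
python3 -m jog '[{"dx":8,"dy":5,"dz":0,"twist":0,"hand":0.15},{"dx":16,"dy":10,"dz":0,"twist":0,"hand":0.15},{"dx":18,"dy":11,"dz":0,"twist":0,"hand":0.15},{"dx":18,"dy":11,"dz":0,"twist":0,"hand":0.15},{"dx":18,"dy":10,"dz":0,"twist":0,"hand":0.15},{"dx":14,"dy":8,"dz":0,"twist":0,"hand":0.15},{"dx":6,"dy":4,"dz":0,"twist":0,"hand":0.15},{"dx":0,"dy":0,"dz":10,"twist":0,"hand":0.15},{"dx":0,"dy":0,"dz":15,"twist":0,"hand":0.15},{"dx":0,"dy":0,"dz":10,"twist":0,"hand":0.15}]' 3
python3 t5.py
```

```text
time: 18.0
tcp_pos: [0.4912, 0.3063, 0.0733]
ee_rot: [0.0, 0.927, 0.374, -0.001]
force: [-0.1, 0.1, -0.5]
width: 0.234
gripper_force: 3.0
[(0.61, [353.0, 246.0], 544)] expect [360. 245.] [-1.08  0.4   0.55  1.78 -0.24  1.03 -1.25]
223 343 ..............#......
225 343 ...........#####.....
227 343 ..........######.....
229 343 .........#######.....
231 343 ........#########....
233 343 .....############....
235 343 ....#############....
237 343 ...#################.
239 343 ...##################
241 343 ..###################
243 343 ..##################.
245 343 ..##################.
247 343 .###################.
249 343 .##################..
251 343 .##################..
253 343 ##################...
255 343 ##################...
257 343 .################....
259 343 ..##############.....
261 343 ......########.......
[(0.147, 72, 0.082), (0.166, 76, 0.082), (0.172, 72, 0.077), (0.199, 72, 0.087), (0.206, 76, 0.077)]
```

```bash
for i in 1; do python3 -m jog '[{"dx":1,"dy":0,"dz":3,"twist":0,"hand":0.15},{"dx":0,"dy":0,"dz":0,"twist":0,"hand":0.15}]'; done; python3 -m jog '[{"dx":0,"dy":0,"dz":2,"twist":0,"hand":0.15},{"dx":0,"dy":0,"dz":0,"twist":0,"hand":0.15}]'; python3 -m jog '[{"dx":0,"dy":0,"dz":1.5,"twist":0,"hand":0.15},{"dx":0,"dy":0,"dz":0,"twist":0,"hand":0.15}]'
```

```text
time: 18.3
tcp_pos: [0.4933, 0.3077, 0.0726]
ee_rot: [-0.0, 0.927, 0.374, 0.0]
force: [-0.2, 0.4, -1.5]
width: 0.233
gripper_force: 3.1
time: 18.5
tcp_pos: [0.4934, 0.3075, 0.0707]
ee_rot: [-0.0, 0.927, 0.374, 0.0]
force: [0.4, -0.7, 0.0]
width: 0.233
gripper_force: 3.1
time: 18.7
tcp_pos: [0.4933, 0.3074, 0.069]
ee_rot: [-0.0, 0.927, 0.374, -0.0]
force: [0.4, 0.4, -1.0]
width: 0.233
gripper_force: 3.1
```

```bash
python3 -m jog '[{"dx":0,"dy":0,"dz":1.5,"twist":0,"hand":0.15},{"dx":0,"dy":0,"dz":0,"twist":0,"hand":0.15}]'; python3 -m jog '[{"dx":0,"dy":0,"dz":1.5,"twist":0,"hand":0.15},{"dx":0,"dy":0,"dz":0,"twist":0,"hand":0.15}]'; python3 -m jog '[{"dx":0,"dy":0,"dz":0,"twist":0,"hand":0.15},{"dx":0,"dy":0,"dz":0,"twist":0,"hand":0.15}]'
```

```text
time: 18.9
tcp_pos: [0.4937, 0.3079, 0.068]
ee_rot: [-0.0, 0.927, 0.374, 0.001]
force: [0.1, 0.8, 3.0]
width: 0.234
gripper_force: 3.4
time: 19.1
tcp_pos: [0.494, 0.3082, 0.0669]
ee_rot: [-0.001, 0.927, 0.374, 0.001]
force: [-0.3, 0.9, 6.3]
width: 0.231
gripper_force: 4.4
time: 19.3
tcp_pos: [0.494, 0.3081, 0.0669]
ee_rot: [-0.0, 0.927, 0.374, 0.001]
force: [-0.8, 0.8, 6.4]
width: 0.236
gripper_force: 4.4
```

```bash
python3 -m jog '[{"dx":2,"dy":0,"dz":-0.7,"twist":0,"hand":0.15},{"dx":3,"dy":0,"dz":0,"twist":0,"hand":0.15},{"dx":4,"dy":0,"dz":0,"twist":0,"hand":0.15},{"dx":4,"dy":0,"dz":0.3,"twist":0,"hand":0.15},{"dx":4,"dy":0,"dz":0.5,"twist":0,"hand":0.15},{"dx":3,"dy":0,"dz":0.5,"twist":0,"hand":0.15},{"dx":3,"dy":0,"dz":0.5,"twist":0,"hand":0.15},{"dx":1,"dy":0,"dz":0.5,"twist":0,"hand":0.15},{"dx":0,"dy":0,"dz":0,"twist":0,"hand":0.15}]' 3
python3 t5.py
```

```text
time: 20.2
tcp_pos: [0.5138, 0.3251, 0.0674]
ee_rot: [-0.001, 0.928, 0.374, 0.003]
force: [-0.2, -2.3, 21.2]
width: 0.23
gripper_force: 9.2
[(0.82, [344.0, 248.0], 456)] expect [347. 248.] [-1.06  0.46  0.54  1.71 -0.27  1.04 -1.24]
227 336 ...###...............
229 336 ..######.............
231 336 .#######.............
233 336 ..######.............
235 336 ..######.............
237 336 .########............
239 336 .#########...........
241 336 #################....
243 336 ##################...
245 336 .#################...
247 336 .##################..
249 336 ..##################.
251 336 ...#################.
253 336 ...##################
255 336 ....#################
257 336 .....################
259 336 ......##############.
261 336 .......###########...
263 336 ..........###........
[(0.273, 92, 0.072), (0.275, 92, 0.077), (0.281, 88, 0.072), (0.289, 88, 0.077), (0.345, 84, 0.072)]
```

```bash
python3 -m jog '[{"dx":0,"dy":0,"dz":-1,"twist":0,"hand":0.15},{"dx":0,"dy":0,"dz":-1,"twist":0,"hand":0.15},{"dx":0,"dy":0,"dz":0,"twist":0,"hand":0.15}]' 3
python3 t5.py | tail -1;  python3 -m jog '[{"dx":0,"dy":0,"dz":-1,"twist":0,"hand":0.15},{"dx":0,"dy":0,"dz":0,"twist":0,"hand":0.15}]';python3 t5.py
```

```text
time: 20.6
tcp_pos: [0.5123, 0.3244, 0.0679]
ee_rot: [-0.0, 0.927, 0.374, 0.002]
force: [0.3, -1.1, 12.3]
width: 0.237
gripper_force: 6.2
[(0.261, 88, 0.077), (0.275, 88, 0.072), (0.279, 92, 0.077), (0.297, 92, 0.072), (0.33, 88, 0.082)]
time: 20.9
tcp_pos: [0.5117, 0.3241, 0.0682]
ee_rot: [0.0, 0.927, 0.374, 0.001]
force: [-0.4, -0.8, 7.9]
width: 0.234
gripper_force: 4.8
[(0.58, [342.0, 246.0], 476)] expect [348. 248.] [-1.06  0.46  0.54  1.71 -0.26  1.04 -1.24]
226 337 ....##..............
228 337 ..#######...........
230 337 .########...........
232 337 .########...........
234 337 .########...........
236 337 .########...........
238 337 #########...........
240 337 ##########..........
242 337 #################...
244 337 #################...
246 337 .#################..
248 337 .#################..
250 337 ..#################.
252 337 ..#################.
254 337 ...#################
256 337 ...#################
258 337 ....################
260 337 ....##############..
262 337 ......##########....
[(0.267, 88, 0.077), (0.292, 88, 0.072), (0.317, 84, 0.077), (0.323, 84, 0.072), (0.329, 92, 0.077)]
```

```bash
python3 -m jog '[{"dx":0,"dy":0,"dz":-1.5,"twist":0,"hand":0.15},{"dx":0,"dy":0,"dz":0,"twist":0,"hand":0.15},{"dx":0,"dy":0,"dz":0,"twist":0,"hand":0.15}]' 3
python3 -m jog '[{"dx":0,"dy":0,"dz":0,"twist":0,"hand":0.28},{"dx":0,"dy":0,"dz":0,"twist":0,"hand":0.35},{"dx":0,"dy":0,"dz":0,"twist":0,"hand":0.5},{"dx":0,"dy":0,"dz":0,"twist":0,"hand":0.6},{"dx":0,"dy":0,"dz":-10,"twist":0,"hand":0.6},{"dx":0,"dy":0,"dz":-25,"twist":0,"hand":0.6},{"dx":0,"dy":0,"dz":-35,"twist":0,"hand":0.6},{"dx":0,"dy":0,"dz":-35,"twist":0,"hand":0.6}]'
python3 -m jog '[{"dx":0,"dy":40,"dz":0,"twist":0,"hand":0.6},{"dx":0,"dy":45,"dz":0,"twist":0,"hand":0.6},{"dx":-20,"dy":45,"dz":0,"twist":0,"hand":0.6},{"dx":-30,"dy":40,"dz":0,"twist":0,"hand":0.6},{"dx":-40,"dy":20,"dz":0,"twist":0,"hand":0.6},{"dx":-45,"dy":20,"dz":0,"twist":0,"hand":0.6},{"dx":-45,"dy":0,"dz":0,"twist":0,"hand":0.6}]'
cat > t6.py <<'E'
from h import *
for k in("scene","top"): get_image(k)
T={"L":[.5356,.4844],"D":[.5117,.325],"R":[.4877,.1654]};TR={(k,n):finder.trace(k,n) for k in("scene","top") for n in("bottle_down","bottle_left","bottle_right")}
for key,x0 in T.items():
    ms={}
    for k in("top","scene"):
        c=proj(k,x0+[.045]);C=[(np.hypot(*(np.array(r["pixel"])-c)),r["p"],n,r) for (kk,n),L in TR.items() if kk==k for r in L]
        d,p,n,r=min(C,key=lambda q:q[0]);print(key,k,n,round(p,2),"off",round(d,1),r["pixels"].sum())
        if d<15: ms[k]=r["pixels"].astype(float)
    for K in [ms]+[{k:ms[k]} for k in ms]:
        print("  ",list(K),*[np.round(v,4) for v in fit(K,stand,x0,[.008]*2)],*[np.round(v,3) for v in fit(K,lambda x:([x[0],x[1],.003],[x[2],x[3],1]),x0+[0,0],[.008,.008,.15,.15])])
E
python3 t6.py
```

```text
time: 21.3
tcp_pos: [0.5108, 0.324, 0.0688]
ee_rot: [0.0, 0.927, 0.374, -0.0]
force: [0.7, -0.3, 3.3]
width: 0.23
gripper_force: 3.3
time: 22.1
tcp_pos: [0.5105, 0.3238, 0.1757]
ee_rot: [0.0, 0.927, 0.374, -0.0]
force: [0.6, 0.6, 0.4]
width: 0.595
gripper_force: 0.0
time: 22.8
tcp_pos: [0.5268, 0.0441, 0.1745]
ee_rot: [0.001, 0.928, 0.372, 0.0]
force: [-0.4, -0.7, 1.4]
width: 0.605
gripper_force: 0.0
L top bottle_left 0.63 off 0.9 353
L scene bottle_left 0.96 off 4.4 590
   ['top', 'scene'] [0.5354 0.4851] 0.3571 [ 0.537  0.486 -0.039 -0.026] 0.333
   ['top'] [0.5356 0.4853] 0.0887 [ 0.537  0.487 -0.045 -0.044] 0.049
   ['scene'] [0.5376 0.4805] 0.2577 [ 0.54   0.475 -0.081  0.194] 0.157
D top bottle_right 0.79 off 80.3 358
D scene bottle_down 0.77 off 1.1 492
   ['scene'] [0.5181 0.3104] 0.2561 [ 0.521  0.304 -0.115  0.24 ] 0.135
   ['scene'] [0.5181 0.3104] 0.2561 [ 0.521  0.304 -0.115  0.24 ] 0.135
R top bottle_right 0.79 off 1.5 358
R scene bottle_right 0.67 off 3.0 497
   ['top', 'scene'] [0.4883 0.166 ] 0.2539 [ 0.489  0.164 -0.04   0.085] 0.166
   ['top'] [0.4876 0.166 ] 0.1237 [ 0.489  0.164 -0.04   0.075] 0.054
   ['scene'] [0.49   0.1618] 0.1141 [ 0.492  0.156 -0.073  0.167] 0.065
```

```bash
cat > t7.py <<'E'
from h import *
for rep in range(2):
  im=get_image("top");get_image("scene")
  for x0,n in(([.5356,.4853],"bottle_left"),([.515,.32],"bottle_down"),([.4878,.166],"bottle_right")):
    for k in("top","scene"):
      c=proj(k,x0+[.045]);q=[r for t in("bottle_down","bottle_left","bottle_right") for r in finder.trace(k,t) if np.hypot(*(np.array(r["pixel"])-c))<18]
      out=[fit({k:r["pixels"].astype(float)},stand,x0,[.008]*2) for r in q]
      print(n,k,[(x.round(4).tolist(),round(f,2)) for x,f in out])
c=proj("top",[.512,.325,.045]).astype(int);w=im[c[1]-22:c[1]+22:2,c[0]-30:c[0]+30]
for r in w.astype(int):print("".join("W" if p.min()>130 else "#" if p[0]-p[2]>35 else "." for p in r))
E
python3 t7.py
```

```text
bottle_left top [([0.5345, 0.4842], np.float64(0.22))]
bottle_left scene [([0.5372, 0.4802], np.float64(0.24))]
bottle_down top [([0.5137, 0.3199], np.float64(0.14))]
bottle_down scene [([0.5163, 0.3167], np.float64(0.17))]
bottle_right top [([0.4885, 0.1682], np.float64(0.17))]
bottle_right scene [([0.4895, 0.1613], np.float64(0.21))]
bottle_left top []
bottle_left scene []
bottle_down top [([0.5136, 0.3207], np.float64(0.15))]
bottle_down scene [([0.5169, 0.3133], np.float64(0.17))]
bottle_right top [([0.4876, 0.167], np.float64(0.14))]
bottle_right scene [([0.4909, 0.1589], np.float64(0.21))]
............................................................
............................................................
............................................................
............................................................
............................................................
............................................................
............................................................
............................#########.......................
..........................####WWWWWWWW#.....................
........................#####WWWWWWWWW##....................
........................####WWWWWWWWWWW##...................
........................#####WWWWWWWWWW##...................
........................#######WWWWWW####...................
........................#################...................
.........................###############....................
..........................############......................
..............................###...........................
............................................................
............................................................
............................................................
............................................................
............................................................
```

```bash
python3 -m jog '[{"dx":30,"dy":-35,"dz":0,"twist":0,"hand":0.6},{"dx":30,"dy":-35,"dz":0,"twist":0,"hand":0.6},{"dx":30,"dy":-35,"dz":0,"twist":0,"hand":0.6},{"dx":30,"dy":-35,"dz":0,"twist":0,"hand":0.6},{"dx":30,"dy":-35,"dz":0,"twist":0,"hand":0.6},{"dx":26,"dy":-30,"dz":0,"twist":0,"hand":0.6},{"dx":5,"dy":-4,"dz":20,"twist":0,"hand":0.6},{"dx":0,"dy":0,"dz":15,"twist":0,"hand":0.6},{"dx":0,"dy":0,"dz":0,"twist":0,"hand":0.6},{"dx":0,"dy":0,"dz":0,"twist":0,"hand":0.6}]'
python3 - <<'E'
from h import *
s=robot.sense();w,a,b,_=s["ee_rot"];X=np.array([2*a*a-1,2*a*b,0]);Y=np.array([X[1],-X[0],0])
d=np.array([.5137,.3203,.072])-s["tcp_pos"];print(s["tcp_pos"],"dx,dy,dz",d@X*1e3,d@Y*1e3,-d[2]*1e3)
d=np.array([-.002,.0055,0]);print("shift",d@X*1e3,d@Y*1e3)
E
```

```text
time: 26.2
tcp_pos: [0.5125, 0.3224, 0.1391]
ee_rot: [0.0, 0.928, 0.373, -0.0]
force: [-0.5, -0.8, 0.6]
width: 0.602
gripper_force: 0.0
[0.51254236 0.32236303 0.13908746] dx,dy,dz -0.5925187809046986 2.2902217076206663 67.08745510065285
shift 2.3636077476242883 -5.353815660063397
```

```bash
python3 -m jog '[{"dx":-0.5,"dy":2.3,"dz":20,"twist":0,"hand":0.6},{"dx":0,"dy":0,"dz":25,"twist":0,"hand":0.6},{"dx":0,"dy":0,"dz":14,"twist":0,"hand":0.6},{"dx":0,"dy":0,"dz":8,"twist":0,"hand":0.6},{"dx":0,"dy":0,"dz":0,"twist":0,"hand":0.45},{"dx":0,"dy":0,"dz":0,"twist":0,"hand":0.3},{"dx":0,"dy":0,"dz":0,"twist":0,"hand":0.25},{"dx":0,"dy":0,"dz":0,"twist":0,"hand":0.2},{"dx":0,"dy":0,"dz":0,"twist":0,"hand":0.15},{"dx":0,"dy":0,"dz":0,"twist":0,"hand":0.15}]' 4
python3 -m jog '[{"dx":0,"dy":0,"dz":-2,"twist":0,"hand":0.15},{"dx":0,"dy":0,"dz":-1,"twist":0,"hand":0.15},{"dx":0.8,"dy":-2,"dz":0,"twist":0,"hand":0.15},{"dx":0.8,"dy":-2,"dz":0,"twist":0,"hand":0.15},{"dx":0.8,"dy":-1.4,"dz":0,"twist":0,"hand":0.15},{"dx":0,"dy":0,"dz":1,"twist":0,"hand":0.15},{"dx":0,"dy":0,"dz":1,"twist":0,"hand":0.15},{"dx":0,"dy":0,"dz":1,"twist":0,"hand":0.15},{"dx":0,"dy":0,"dz":0,"twist":0,"hand":0.15}]'
```

```text
time: 27.2
tcp_pos: [0.5136, 0.3222, 0.0724]
ee_rot: [-0.0, 0.927, 0.374, 0.0]
force: [-0.5, 0.1, 2.6]
width: 0.229
gripper_force: 4.0
time: 28.1
tcp_pos: [0.5117, 0.3274, 0.0722]
ee_rot: [0.0, 0.927, 0.374, 0.0]
force: [1.1, -0.7, 2.2]
width: 0.233
gripper_force: 4.0
```

```bash
python3 -m jog '[{"dx":0,"dy":0,"dz":0,"twist":0,"hand":0.28},{"dx":0,"dy":0,"dz":0,"twist":0,"hand":0.4},{"dx":0,"dy":0,"dz":0,"twist":0,"hand":0.55},{"dx":0,"dy":0,"dz":-15,"twist":0,"hand":0.6},{"dx":0,"dy":0,"dz":-30,"twist":0,"hand":0.6},{"dx":0,"dy":0,"dz":-35,"twist":0,"hand":0.6},{"dx":0,"dy":0,"dz":-25,"twist":0,"hand":0.6}]'
python3 -m jog '[{"dx":-20,"dy":40,"dz":0,"twist":0,"hand":0.6},{"dx":-30,"dy":40,"dz":0,"twist":0,"hand":0.6},{"dx":-30,"dy":40,"dz":0,"twist":0,"hand":0.6},{"dx":-30,"dy":35,"dz":0,"twist":0,"hand":0.6},{"dx":-30,"dy":30,"dz":0,"twist":0,"hand":0.6},{"dx":-30,"dy":20,"dz":0,"twist":0,"hand":0.6},{"dx":0,"dy":0,"dz":0,"twist":0,"hand":0.6}]'
sed -i 's/range(2)/range(1)/' t7.py; python3 t7.py; python3 - <<'E'
from h import *
get_image("top");print([(round(r["p"],2),ray("top",r["pixel"],0).round(3)) for r in finder.pinpoint("top","cell")],robot.sense()["time"])
E
```

```text
time: 28.8
tcp_pos: [0.5119, 0.3277, 0.1804]
ee_rot: [-0.0, 0.927, 0.374, 0.001]
force: [0.8, 0.8, 0.0]
width: 0.597
gripper_force: 0.0
time: 29.5
tcp_pos: [0.5308, 0.056, 0.1784]
ee_rot: [0.0, 0.929, 0.37, 0.0]
force: [-0.1, 0.4, 1.3]
width: 0.602
gripper_force: 0.0
bottle_left top [([0.5348, 0.4863], np.float64(0.21))]
bottle_left scene [([0.5374, 0.4801], np.float64(0.16))]
bottle_down top [([0.5114, 0.3283], np.float64(0.27))]
bottle_down scene [([0.513, 0.3195], np.float64(0.09))]
bottle_right top [([0.4876, 0.1675], np.float64(0.21)), ([0.4885, 0.1666], np.float64(0.22))]
bottle_right scene [([0.4903, 0.1577], np.float64(0.15))]
............................................................
............................................................
............................................................
............................................................
............................................................
............................................................
............................................................
............................##
[... 228 characters left out ...]
.......#####WWWWWWWWWW###.....................
.....................#####WWWWWWWWW####.....................
.....................########WWWW######.....................
......................################......................
.......................#############........................
.........................#########..........................
............................................................
............................................................
............................................................
............................................................
............................................................
[(0.75, array([0.704, 0.145, 0.   ]))] 30.6
```

```bash
python3 -c "
from cell import robot
print(robot.job_done())"
```

```text
the job is handed in; nothing more can be done
None
```

The fallen bottle is standing on the tray floor, within about 2 mm of midway and in line with its neighbours. The two standing bottles are where they were, nothing touched the battery, and I handed the job in with about 31 s used. On the first attempt the bottle climbed the tray rim and fell onto the desk, so I picked it up again from there.

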